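# Set out the cuvettes in their stands

## Task

Set out the cuvettes for the next measurement: pick the single cuvette and the two-, four- and six-cell strips from the row in front of the big grey instrument and stand each one upright in the grey stand whose recess is cut to its length (smallest recess for the single one, then the two-cell, four-cell and six-cell strips), the strips running lengthwise along the recess. Leave the two capped vials standing where they are; the cuvettes in the far left corner are not part of the job.

Things in the scene. Friction and masses are not known exactly. Their poses are not given: they have to be found in the camera images.
- cuvette_1: single clear plastic cuvette, 13 x 13 x 45 mm, standing upright; origin at the centre of its underside, z up; square in plan, so its yaw only matters for the grasp
- strip_2: clear plastic strip of two cuvette cells in one row, 13 (x, across) x 26 (y, along the row) x 45 mm (z), standing upright; origin at the centre of its underside; pinch it across its 13 mm thickness
- strip_4: clear plastic strip of four cuvette cells in one row, 13 (x, across) x 51 (y, along the row) x 45 mm (z), standing upright; origin at the centre of its underside; pinch it across its 13 mm thickness
- strip_6: clear plastic strip of six cuvette cells in one row, 13 (x, across) x 77 (y, along the row) x 45 mm (z), standing upright; origin at the centre of its underside; pinch it across its 13 mm thickness; behind the row (y > -0.07) stands the big instrument, about 0.25 m high, front at x = 0.53: carry things round before it
- stand_1: low light-grey plastic stand, the smallest of four, for the single cuvette; outside 45 (x) x 45 (y) x 14 mm high, walls 8 mm, open recess 29 (x) x 29 (y) mm and 10 mm deep, its floor 4 mm above the worktop; fixed; origin at the centre of its underside on the worktop, y along the recess
- stand_2: low light-grey plastic stand, the second smallest of four, for the two-cell strip; outside 45 (x) x 58 (y) x 14 mm high, walls 8 mm, open recess 29 (x) x 42 (y) mm and 10 mm deep, its floor 4 mm above the worktop; fixed; origin at the centre of its underside on the worktop, y along the recess
- stand_4: low light-grey plastic stand, the second largest of four, for the four-cell strip; outside 45 (x) x 83 (y) x 14 mm high, walls 8 mm, open recess 29 (x) x 67 (y) mm and 10 mm deep, its floor 4 mm above the worktop; fixed; origin at the centre of its underside on the worktop, y along the recess
- stand_6: low light-grey plastic stand, the largest of four, for the six-cell strip; outside 45 (x) x 109 (y) x 14 mm high, walls 8 mm, open recess 29 (x) x 93 (y) mm and 10 mm deep, its floor 4 mm above the worktop; fixed; origin at the centre of its underside on the worktop, y along the recess
- vial_clear: clear glass sample vial with black screw cap, 23 mm diameter, 56 mm tall, standing on the worktop beside the stands; not to be moved; origin at the centre of its underside; a fixed beaker 67 mm high stands nearby at the worktop's front edge: carry things over it
- vial_amber: amber glass sample vial with black screw cap, 23 mm diameter, 56 mm tall, standing on the worktop beside the stands; not to be moved; origin at the centre of its underside

How it is judged:
By the outcome, as a careful person would: the job done as asked, in the order asked, and still so for the second after the job is handed in, with the robot touching nothing.
It also fails if it takes over 120 s, if anything falls off the work surface, if the arm or the gripper's body presses on something with over 40 N, if the wrist force passes 120 N, or if a joint passes its speed limit or range.

## Robot

A 6-joint arm with a two-finger parallel gripper is mounted at the origin on a cart in front of the work surface, level with it; the furniture and walls round the work are solid. World frame = base frame: x ahead of the robot, y to its left, z up, the work surface at z = 0. Lengths are in m, angles in rad, forces in N, time in s.
With the tool pointing down it reaches from about 0.275 to 0.85 m from the base axis. Payload 19 kg.
Tool frame: the origin (TCP) lies at the very end of the fingers, on their centre line; the grasp point (between the pads) lies arm.tcp_to_grasp behind it (arm.tcp_to_grasp is the distance from the TCP to the grasp point, in m); z points along the fingers, y is the line along which they close (so a half turn about z gives the same grasp; the last joint's range is limited). The gripper opens to 85 mm and grips with 20 to 120 N. Pads are 22 mm wide; open, the fingers measure 114 mm over their backs; the gripper's body (76 mm by 85 mm) begins 54 mm behind the grasp point. The pads swing forward as they close: fully open they stand 13 mm farther back than shut.
Start: joints at [-0.134, 0.15, 1.437, -0, 1.554, -0.134], TCP at [0.575, -0, 0.231] pointing down, gripper open.
Joint ranges: [-2.8, 2.8], [-0.68, 2.1], [0.12, 2.68], [-1.39, 4.53], [0.16, 2.79], [-2.81, 2.81]. Speed limits (rad/s): [1.89, 1.89, 2.22, 3.01, 3.01, 3.01].

## Interface

Orientations are given as a unit quaternion [w, x, y, z].
In Python, from bench import arm gives the robot as it stands.
- The arm moves only by the tool carry_out, never from a script. Its argument "increments" is a list that holds one entry, the list of rows, each a list of 7 numbers: the shift along the tool's x, y, z in units of 30 mm (1.0 is 30 mm), then the turn, a rotation vector about the tool's x, y, z in degrees, then the closure, from -1 (fully open) to 1 (shut). A call has 1 to 20 rows; each row shifts and turns the commanded pose from where the row before left it, along the tool's axes as they then stand; what a row does not reach is not made up. A row lasts 1/10 s, in which the tool goes at most 50 mm and 8.59 degrees, less where a joint would pass 70% of its speed; a pose out of reach is approached as far as the arm can. A call is refused whole if a number of a shift passes 1 or a number of a turn 8.59, either way. A call with a gripper value outside its range is refused whole. The fingers move at their own pace and stop on an object; the grip force is fixed at half the most. Time passes only in rows, so rows that do not move let the fingers close. It gives the time, the measured TCP pose, the force, the opening and the grip force at its end, in the units of the state.
- arm.sense(): the state, without advancing time (a new reading comes with each control period).
- arm.camera(name): name is "scene" or "side" or "wrist"; returns the picture (400x640x3 uint8, blue, green, red); there is no depth.
- arm.camera_info(name): a dict with "K" (3x3 intrinsics, pixels), "xyz" and "orientation" of the camera in the world; the wrist camera has in their place "mount" (4x4, takes a point from camera to tool coordinates, whose origin is the TCP and whose axes are the flange's). Camera axes: x right, y down, z forward; pixel columns grow to the right and rows downward; lengths in m; the calibration is good to about 2 mm. A picture is of the moment at which its call begins: read the wrist's pose just before it. camera_info takes no time and is no camera call.
- arm.job_done(): hands the job in; it is judged then, once.
The state is a dict: "time_s": time; "qpos": joint angles; "qd": joint speeds; "tau": joint torques, N m; "ee_pos": TCP position; "ee_rot": TCP orientation; "contact_force": force on the tool from outside, world axes, zero at the start; "wrist_torque": the same for the moment, N m; "opening": finger opening in m; "grasp_force": force on a finger pad.
Only numpy, scipy, OpenCV 4.12 (cv2) and the standard library are available. Lean on these libraries where they do the work, as an engineer would, in place of code of your own. Each camera call takes 0.05 s, during which the arm holds its last target. There are 200 camera calls.

## Working session

There is one attempt and no reset: what is moved stays moved. The work goes in short steps, Python scripts to look and compute and a tool call to move; the robot and the scene stay as the last step left them, time stands still between calls to the robot, and variables do not carry over. Pictures are saved under pics/ and viewed, at most 14 in all, crops included, and the job is handed in when it is done.

Besides the shell and the picture viewer there is one more tool, called after "Request:" as a command line: name --argument value ..., lists and objects as JSON in quotes. carry_out: Moves the arm, as the interface text tells. Its arguments: {"type":"object","properties":{"increments":{"type":"array"}},"required":["increments"]}

```bash
ls; mkdir -p pics; python3 - <<'E'
from bench import arm
import cv2,numpy as np
print(arm.sense(), arm.tcp_to_grasp)
for n in("scene","side","wrist"):
    cv2.imwrite(f"pics/{n}0.png",arm.camera(n)); print(n,arm.camera_info(n))
E
```

```text
pics
{'time_s': 0.0, 'qpos': array([-1.33992350e-01,  1.51005656e-01,  1.43799945e+00, -6.90518099e-06,
        1.55380926e+00, -1.34034833e-01]), 'qd': array([ 1.10911194e-03,  3.73230384e-06,  2.38487208e-04,  1.06678235e-03,
        1.40578479e-03, -5.43675744e-05]), 'tau': array([ 9.08163997e-05, -7.13061190e+01, -5.70858908e+01, -1.86872212e-04,
        9.14935896e-03,  2.21375326e-04]), 'ee_pos': array([5.74762706e-01, 1.43399215e-05, 2.30679989e-01]), 'ee_rot': array([-4.83685339e-04,  7.07091586e-01,  7.07121712e-01, -3.73098429e-04]), 'contact_force': array([ 0.32034628, -0.20187771,  0.19087671]), 'wrist_torque': array([ 0.04679533,  0.00930162, -0.00557851]), 'grasp_force': 0.0, 'opening': 0.08513403135933678} 0.0187
scene {'K': array([[400.83082993,   0.        , 316.64389476],
       [  0.        , 400.83082993, 197.47617564],
       [  0.        ,   0.        ,   1.        ]]), 'xyz': array([-0.24932208, -0.52665655,  0.66838299]), 'orientation': array([-0.40123087,  0.77662891, -0.43506499,  0.21582348])}
side {'K': array([[460.46491137,   0.        , 312.97916908],
       [  0.        , 460.46491137, 194.78374643],
       [  0.        ,   0.        ,   1.        ]]), 'xyz': array([ 0.13491924, -1.46965596,  0.62337311]), 'orientation': array([-0.55969048,  0.81886819, -0.11128057,  0.06179068])}
wrist {'K': array([[280.24216966,   0.        , 322.42824658],
       [  0.        , 280.24216966, 198.94541656],
       [  0.        ,   0.        ,   1.        ]]), 'mount': array([[ 8.76347280e-04, -9.50441590e-01, -3.10901938e-01,
         7.97564983e-02],
       [ 9.99999573e-01,  7.41319901e-04,  5.52475296e-04,
        -6.65829198e-04],
       [-2.94617705e-04, -3.10902290e-01,  9.50441834e-01,
        -1.42105327e-01],
       [ 0.00000000e+00,  0.00000000e+00,  0.00000000e+00,
         1.00000000e+00]])}
```

View pictures.

View pics/scene0.png

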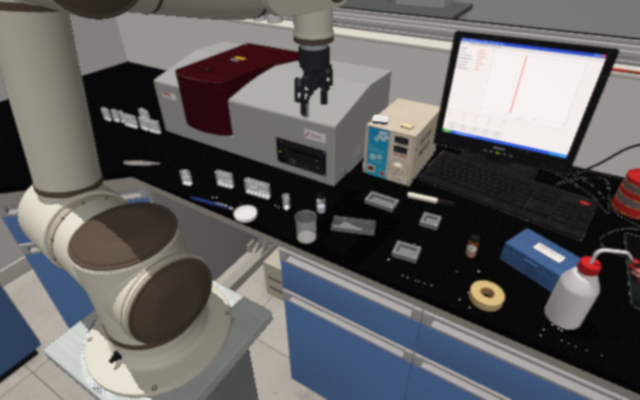

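View pics/wrist0.png

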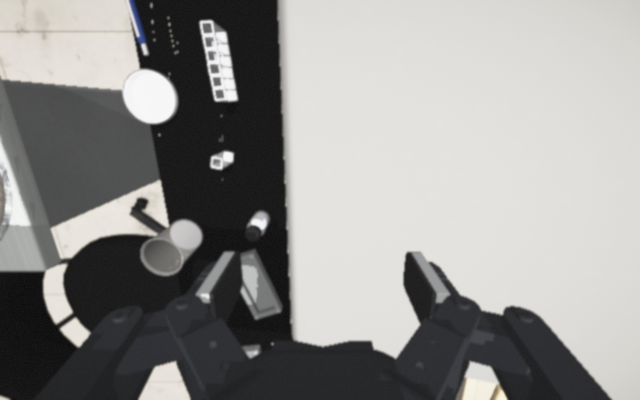

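View pics/side0.png

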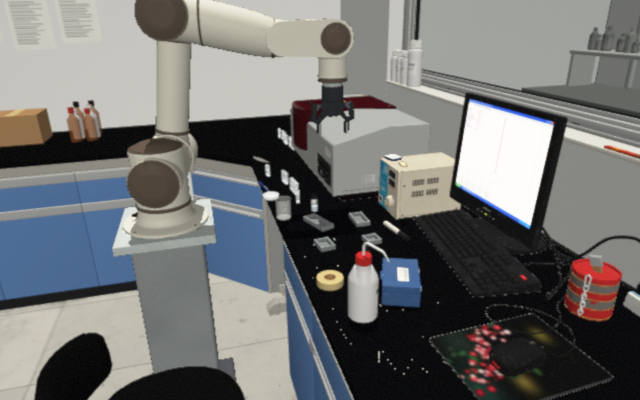

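```bash
python3 - <<'E'
import cv2
a=cv2.imread("pics/scene0.png")
c=[cv2.resize(a[155:255,x:x+160],None,fx=5,fy=5,interpolation=cv2.INTER_CUBIC) for x in(170,330)]
cv2.imwrite("pics/cA.png",c[0]);cv2.imwrite("pics/cB.png",c[1])
b=cv2.imread("pics/wrist0.png")
cv2.imwrite("pics/cW.png",cv2.resize(b[0:200,180:290],None,fx=3,fy=3,interpolation=cv2.INTER_CUBIC))
E
cat > h.py <<'E'
from bench import arm
import numpy as np,cv2
from scipy.spatial.transform import Rotation as R
def rot(q): return R.from_quat(q,scalar_first=True).as_matrix()
def pose(n,s=None):
    i=arm.camera_info(n)
    if n!="wrist": return i["K"],rot(i["orientation"]),i["xyz"]
    s=s or arm.sense(); M=rot(s["ee_rot"]); m=i["mount"]
    return i["K"],M@m[:3,:3],M@m[:3,3]+s["ee_pos"]
def px(n,uv,z,s=None):
    K,Rm,t=pose(n,s); uv=np.atleast_2d(uv).astype(float)
    d=(Rm@np.linalg.inv(K)@np.c_[uv,np.ones(len(uv))].T).T
    return (t+d*((z-t[2])/d[:,2])[:,None])[:,:2]
def proj(n,P,s=None):
    K,Rm,t=pose(n,s); c=(np.atleast_2d(P)-t)@Rm@K.T
    return c[:,:2]/c[:,2:]
E
```

```text
(no output)
```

View pics/cA.png

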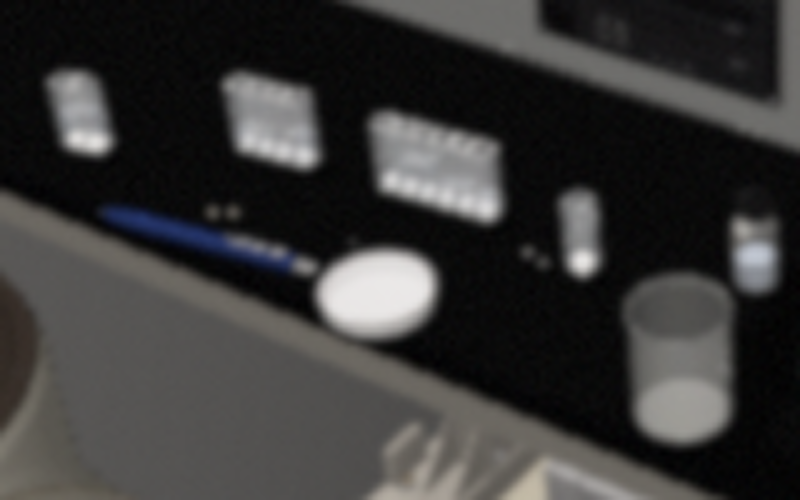

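View pics/cB.png

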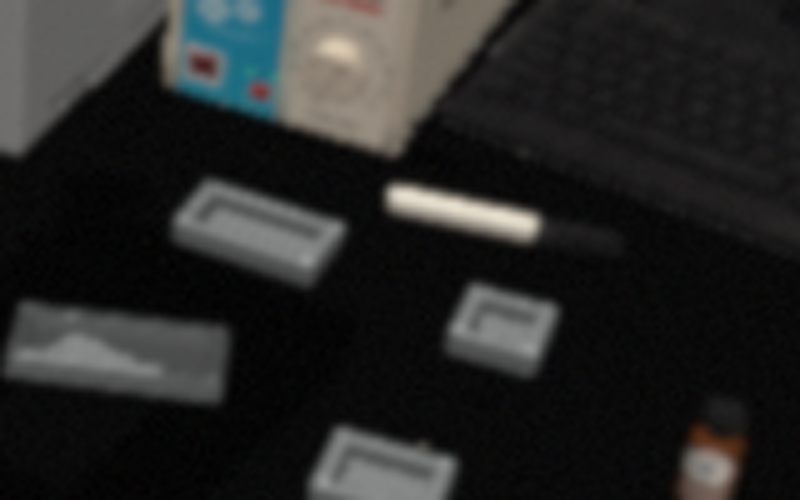

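View pics/cW.png

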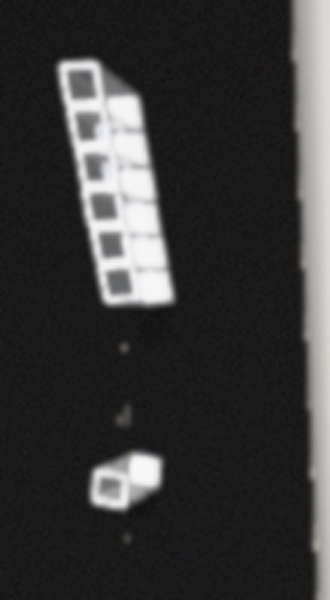

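```bash
python3 - <<'E'
from h import *
np.set_printoptions(precision=4,suppress=True)
for n,c in dict(upper=[(208,180),(345,225),(310,275),(175,222)],small=[(475,283),(557,303),(535,362),(448,333)],low=[(338,428),(457,460)],weigh=[(15,302),(230,325),(225,403),(5,370)]).items():
    p=px("scene",np.array(c)/5+[330,155],.014); print(n,p.tolist(),p.mean(0),[np.linalg.norm(p[i]-p[i-1]) for i in range(len(p))])
for n,c in dict(s2=[(48,72),(97,72)],s4=[(225,75),(313,90)],s6=[(373,115),(500,140)],c1=[(580,195)]).items():
    p=px("scene",np.array(c)/5+[170,155],.045); print(n,p.tolist(),np.linalg.norm(p[0]-p[-1]))
print('vials',px("scene",[(170+755/5,155+195/5),(330+724/5,155+410/5)],.056))
print('beaker',px("scene",[(170+678/5,155+305/5)],.067))
s=None
w=lambda c:px("wrist",np.array(c)/3+[180,0],.045)
print('c1w',w([(110,488)])); print('s6w',w([(58,62),(98,62),(142,305),(103,305)]))
E
```

```text
upper [[0.6231995794175897, -0.15722808355857], [0.622405858685057, -0.24064848087482388], [0.5707293206014473, -0.24212454062666555], [0.5771083127643338, -0.1591817324321152]] [ 0.5984 -0.1998] [np.float64(0.04613265227171147), np.float64(0.0834241732413508), np.float64(0.051697614458481284), np.float64(0.08318774532472999)]
small [[0.6088939201573612, -0.3195161594435795], [0.6143720172155449, -0.36182554435154696], [0.562083713092019, -0.3673381177233783], [0.5617128845791567, -0.32195949010121283]] [ 0.5868 -0.3427] [np.float64(0.047244258729864014), np.float64(0.0426625549946253), np.float64(0.05257808681660223), np.float64(0.04538014277916182)]
low [[0.46522334386991715, -0.3019729542092985], [0.47311183404731094, -0.35890633145677575]] [ 0.4692 -0.3304] [np.float64(0.05747728005118545), np.float64(0.05747728005118545)]
weigh [[0.47004119324578897, -0.1189045743097153], [0.5104262865405536, -0.22364617341737658], [0.45377751464769256, -0.24743201187762448], [0.4197775627889858, -0.14211795798795884]] [ 0.4635 -0.183 ] [np.float64(0.05536509485670022), np.float64(0.11225755361692535), np.float64(0.061439803614809885), np.float64(0.11066637553055478)]
s2 [[0.3926763008100729, 0.36278058690798387], [0.40763574142531656, 0.33749407451396296]] 0.029380139083639057
s4 [[0.44412306779743627, 0.2692193130739624], [0.4581772952024753, 0.21296544273171414]] 0.05798292193771395
s6 [[0.4554132283538934, 0.1651489405798202], [0.4720395148235579, 0.08667293472166038]] 0.08021793376310116
c1 [[0.4513945298530947, 0.01690714198319576]] 0.0
vials [[ 0.4865 -0.0723]
 [ 0.521  -0.4619]]
beaker [[ 0.3759 -0.0964]]
c1w [[0.4492 0.0175]]
s6w [[0.4485 0.1636]
 [0.4621 0.1636]
 [0.4689 0.0856]
 [0.4545 0.0856]]
```

The pictures show these positions in the scene view:
- Row: strip_2 at (185,177), strip_4 at (224,179), strip_6 at (257,187) and the single cuvette at (286,200).
- Stands: stand_6 at (353,226), turned about 0.33 rad; stand_4 at (381,200); stand_1 at (429,220); stand_2 at (406,250).
- The sizes measured from the pixels match those given.

I'm moving over the stands for a closer look.

Request:
carry_out --increments '[[[-0.91, -0.17, 0, 0, 0, 0, -1], [-0.91, -0.17, 0, 0, 0, 0, -1], [-0.91, -0.17, 0, 0, 0, 0, -1], [-0.91, -0.17, 0, 0, 0, 0, -1], [-0.91, -0.17, 0, 0, 0, 0, -1], [-0.91, -0.17, 0, 0, 0, 0, -1], [-0.91, -0.17, 0, 0, 0, 0, -1], [-0.91, -0.17, 0, 0, 0, 0, -1], [-0.91, -0.17, 0, 0, 0, 0, -1], [-0.91, -0.17, 0, 0, 0, 0, -1], [-0.91, -0.17, 0, 0, 0, 0, -1], [0, 0, 0, 0, 0, 0, -1], [0, 0, 0, 0, 0, 0, -1], [0, 0, 0, 0, 0, 0, -1]]]'

```text
time_s: 1.55
ee_pos: [0.519, -0.2996, 0.2312]
ee_rot: [-0.0, 0.707, 0.707, 0.0]
contact_force: [-0.6, 0.1, -0.3]
opening: 0.0853
grasp_force: 0.0
```

```bash
python3 - <<'E'
from h import *
import pickle
s=arm.sense(); a=arm.camera("wrist"); pickle.dump(s,open("s1.pkl","wb"))
cv2.imwrite("pics/w1.png",a); print(s["ee_pos"],s["ee_rot"],s["qpos"],arm.sense()["time_s"])
cv2.imwrite("pics/w1c.png",cv2.resize(a[0:270,220:490],None,fx=2.2,fy=2.2,interpolation=cv2.INTER_CUBIC))
E
```

```text
[ 0.51900204 -0.29963553  0.23119246] [-1.99341563e-04  7.06953108e-01  7.07260392e-01  4.45015159e-05] [-6.52165989e-01  2.01441740e-01  1.37806085e+00  1.41096265e-04
  1.56247343e+00 -6.52601756e-01] 1.6
```

View pics/w1c.png

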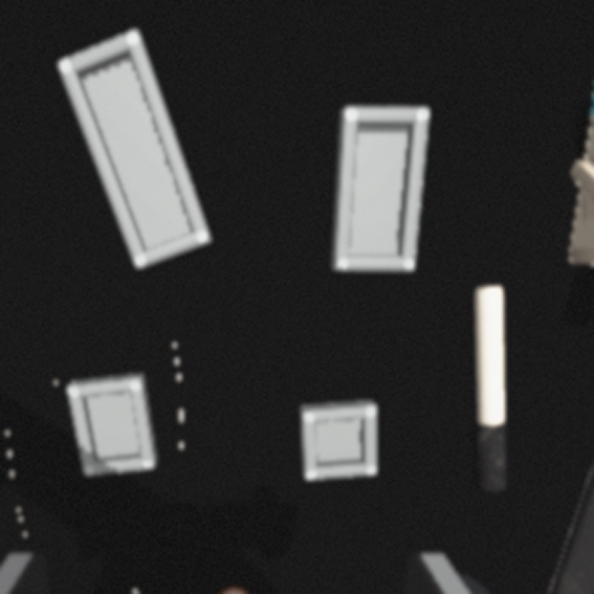

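The wrist crop shows all four stands clearly, with stand_6 at the top left and turned about 19°. Next I compute their poses.

```bash
python3 - <<'E'
from h import *
import pickle
s=pickle.load(open("s1.pkl","rb"))
np.set_printoptions(precision=4,suppress=True)
for n,c in dict(S6=[(60,63),(137,31),(210,241),(138,269)],S4=[(346,106),(429,106),(413,271),(334,270)],S2=[(68,383),(142,377),(155,467),(85,475)],S1=[(301,407),(377,402),(377,475),(305,480)]).items():
    p=px("wrist",(np.array(c)+.5)/2.2+[219.5,-.5],.014,s)
    v=(p[0]+p[1]-p[2]-p[3])/2; w=(p[1]+p[2]-p[0]-p[3])/2
    print(n,p.mean(0),np.linalg.norm(v),np.linalg.norm(w),"yaw",np.degrees([np.arctan2(-v[0],v[1]),np.arctan2(w[1],w[0])]))
E
```

```text
S6 [ 0.4713 -0.179 ] 0.10739172172959362 0.04287846292750106 yaw [19.4877 19.9584]
S4 [ 0.602  -0.1964] 0.08286342298119652 0.04389934517762083 yaw [-0.7095 -0.2796]
S2 [ 0.4494 -0.3299] 0.05823768000049418 0.0443254863353947 yaw [5.8063 5.8913]
S1 [ 0.5886 -0.3395] 0.04740656233441257 0.045361873392680725 yaw [4.8452 4.1673]
```

Request:
carry_out --increments '[[[0.88, -0.77, 0, 0, 0, 0, -1], [0.88, -0.77, 0, 0, 0, 0, -1], [0.88, -0.76, 0, 0, 0, 0, -1], [0.88, 0, 0, 0, 0, 0, -0.5], [0.88, 0, 0, 0, 0, 0, -0.2], [0.88, 0, 0, 0, 0, 0, -0.2], [0.88, 0, 0, 0, 0, 0, -0.2], [0.88, 0, 0, 0, 0, 0, -0.2], [0.88, 0, 0, 0, 0, 0, -0.2], [0.88, 0, 0, 0, 0, 0, -0.2], [0.88, 0, 0, 0, 0, 0, -0.2], [0.88, 0, 0, 0, 0, 0, -0.2], [0, 0, 0.8, 0, 0, 0, -0.2], [0, 0, 0.8, 0, 0, 0, -0.2], [0, 0, 0.8, 0, 0, 0, -0.2], [0, 0, 0.8, 0, 0, 0, -0.2], [0, 0, 0, 0, 0, 0, -0.2], [0, 0, 0, 0, 0, 0, -0.2], [0, 0, 0, 0, 0, 0, -0.2]]]'

```text
time_s: 3.5
ee_pos: [0.4505, 0.0166, 0.1368]
ee_rot: [0.001, 0.707, 0.707, 0.001]
contact_force: [-0.0, -0.8, 1.0]
opening: 0.0518
grasp_force: 0.0
```

```bash
python3 - <<'E'
from h import *
s=arm.sense(); a=arm.camera("wrist"); np.save("s2.npy",s,allow_pickle=True)
print(s["ee_pos"],s["ee_rot"])
cv2.imwrite("pics/w2c.png",cv2.resize(a[0:400,200:440],None,fx=1.5*1,fy=1.5,interpolation=cv2.INTER_CUBIC)); cv2.imwrite("pics/w2.png",a)
E
```

```text
[0.4504617  0.01663543 0.13677976] [7.53134237e-04 7.06966597e-01 7.07246304e-01 5.73383856e-04]
```

View pics/w2c.png

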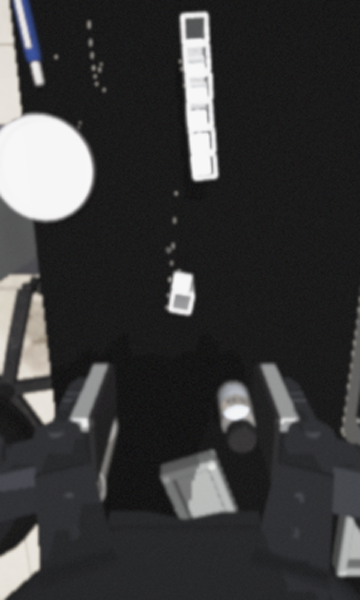

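```bash
python3 - <<'E'
from h import *
s=np.load("s2.npy",allow_pickle=True).item(); np.set_printoptions(precision=4,suppress=True)
f=lambda c:px("wrist",(np.array(c)+.5)/1.5+[199.5,-.5],.045,s)
print(f([(181,301)])); p=f([(182,13),(207,12),(217,178),(192,181)]); print(p,p.mean(0)); v=(p[0]+p[1]-p[2]-p[3]); print(np.degrees(np.arctan2(-v[0],v[1])),np.linalg.norm(v)/2)
a=cv2.imread("pics/w2.png")[170:225,295:345]; cv2.imwrite("pics/w2d.png",cv2.resize(a,None,fx=8,fy=8,interpolation=cv2.INTER_CUBIC))
E
```

```text
[[0.4484 0.0184]]
[[0.449  0.1638]
 [0.461  0.1642]
 [0.4677 0.0878]
 [0.4544 0.0863]] [0.458  0.1255]
4.497855715193379 0.07721013737832395
```

View pics/w2d.png

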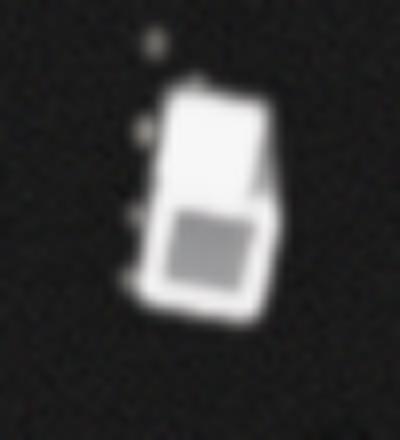

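Request:
carry_out --increments '[[[0.05, -0.05, 0, 0, 0, 8, -0.2], [0, 0, 0.8, 0, 0, 0, -0.2], [0, 0, 0.8, 0, 0, 0, -0.2], [0, 0, 0.8, 0, 0, 0, -0.2], [0, 0, 0.8, 0, 0, 0, -0.2], [0, 0, 0.8, 0, 0, 0, -0.2], [0, 0, 0, 0, 0, 0, -0.2], [0, 0, 0, 0, 0, 0, 0.3], [0, 0, 0, 0, 0, 0, 1], [0, 0, 0, 0, 0, 0, 1], [0, 0, 0, 0, 0, 0, 1], [0, 0, 0, 0, 0, 0, 1], [0, 0, 0, 0, 0, 0, 1], [0, 0, 0, 0, 0, 0, 1]]]'

```text
time_s: 4.95
ee_pos: [0.4493, 0.0179, 0.0168]
ee_rot: [0.001, 0.755, 0.656, 0.001]
contact_force: [-1.0, -0.6, 8.9]
opening: 0.0108
grasp_force: 58.6
```

Request:
carry_out --increments '[[[0, 0, -0.96, 0, 0, 0, 1], [0, 0, -0.96, 0, 0, 0, 1], [0, 0, -0.96, 0, 0, 0, 1], [0, 0, -0.96, 0, 0, 0, 1], [0, 0, -0.96, 0, 0, 0, 1], [0, 0, 0, 0, 0, -8, 1], [-0.85, 0, 0, 0, 0, 0, 1], [-0.85, 0, 0, 0, 0, 0, 1], [-0.85, 0, 0, 0, 0, 0, 1], [-0.85, 0, 0, 0, 0, 0, 1], [-0.85, 0, 0, 0, 0, 0, 1], [-0.85, 0, 0, 0, 0, 0, 1], [-0.85, 0.58, 0, 0, 0, 0, 1], [-0.85, 0.58, 0, 0, 0, 0, 1], [-0.85, 0.58, 0, 0, 0, 0, 1], [-0.85, 0.58, 0, 0, 0, 0, 1], [-0.85, 0.58, 0, 0, 0, 0, 1], [-0.85, 0.58, 0, 0, 0, 0, 1], [-0.85, 0.58, 0, 0, 0, 0, 1], [-0.85, 0.58, 0, 0, 0, 0, 1]]]'

```text
time_s: 6.95
ee_pos: [0.5882, -0.3402, 0.1603]
ee_rot: [0.001, 0.707, 0.707, 0.0]
contact_force: [0.1, -0.3, -0.1]
opening: 0.0111
grasp_force: 58.5
```

Request:
carry_out --increments '[[[0, 0, 0, 0, 0, 0, 1], [0, 0, 0, 0, 0, 0, 1]]]'

```text
time_s: 7.15
ee_pos: [0.5875, -0.3392, 0.1595]
ee_rot: [-0.0, 0.707, 0.707, -0.0]
contact_force: [-0.1, 0.5, 0.7]
opening: 0.0114
grasp_force: 58.6
```

```bash
python3 - <<'E'
from h import *
s=arm.sense(); np.save("s3.npy",s,allow_pickle=True); print(s["ee_pos"],s["ee_rot"],s["opening"])
a=arm.camera("wrist"); cv2.imwrite("pics/w3.png",a); cv2.imwrite("pics/w3c.png",a[100:400,170:470])
E
```

```text
[ 0.58751643 -0.33919222  0.15947912] [-1.10265659e-04  7.07260452e-01  7.06953068e-01 -1.46529500e-05] 0.011388403870743783
```

View pics/w3c.png

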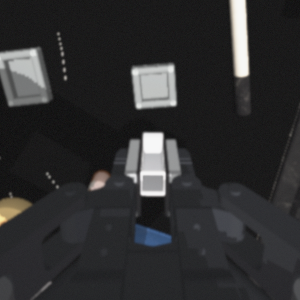

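The wrist view shows the single cuvette gripped upright, with stand_1 ahead of it at about (323,186). Next I lower it and release.

Request:
carry_out --increments '[[[0, 0.03, 0.8, 0, 0, 0, 1], [0, 0, 0.8, 0, 0, 0, 1], [0, 0, 0.8, 0, 0, 0, 1], [0, 0, 0.8, 0, 0, 0, 1], [0, 0, 0.7, 0, 0, 0, 1], [0, 0, 0.4, 0, 0, 0, 1], [0, 0, 0.28, 0, 0, 0, 1], [0, 0, 0, 0, 0, 0, 1], [0, 0, 0, 0, 0, 0, 1]]]'

```text
time_s: 8.1
ee_pos: [0.5888, -0.3391, 0.0229]
ee_rot: [0.001, 0.707, 0.707, 0.0]
contact_force: [-0.1, 0.9, 0.4]
opening: 0.0115
grasp_force: 58.7
```

```bash
python3 - <<'E'
from h import *
s=np.load("s3.npy",allow_pickle=True).item(); print(px("wrist",[(323.5,186)],.014,s))
E
```

```text
[[ 0.5881188  -0.33900027]]
```

Request:
carry_out --increments '[[[0, 0, 0.06, 0, 0, 0, 1], [0, 0, 0, 0, 0, 0, 0.7], [0, 0, 0, 0, 0, 0, 0.3], [0, 0, 0, 0, 0, 0, 0], [0, 0, 0, 0, 0, 0, -0.2], [0, 0, 0, 0, 0, 0, -0.2], [0, 0, 0, 0, 0, 0, -0.2], [0, 0, -0.5, 0, 0, 0, -0.2], [0, 0, -1, 0, 0, 0, -0.2], [0, 0, -1, 0, 0, 0, -0.2], [0, 0, -1, 0, 0, 0, -0.2], [0, 0, -1, 0, 0, 0, -0.2], [0, 0, -1, 0, 0, 0, -0.2], [0, 0, 0, 0, 0, 0, -0.2]]]'

```text
time_s: 9.5
ee_pos: [0.5896, -0.3398, 0.1912]
ee_rot: [0.004, 0.707, 0.707, 0.001]
contact_force: [-0.2, 0.0, 0.1]
opening: 0.0514
grasp_force: 0.0
```

Request:
carry_out --increments '[[[1, -0.7, 0, 0, 0, 0, -0.2], [1, -0.7, 0, 0, 0, 0, -0.2], [1, -0.7, 0, 0, 0, 0, -0.2], [1, -0.7, 0, 0, 0, 0, -0.2], [1, -0.7, 0, 0, 0, 0, -0.2], [1, -0.7, 0, 0, 0, 0, -0.2], [1, -0.7, 0, 0, 0, 0, -0.2], [1, -0.7, 0, 0, 0, 0, -0.2], [1, 0, 0, 0, 0, 0, -0.2], [1, 0, 0, 0, 0, 0, -0.2], [1, 0, 0, 0, 0, 0, -0.2], [1, 0, 0, 0, 0, 0, -0.2], [1, 0, 0, 0, 0, 0, -0.2], [1, 0, 0, 0, 0, 0, -0.2], [1, 0, 0, 0, 0, 0, -0.2], [1, 0, 0, 0, 0, 0, -0.2], [1, 0, 0, 0, 0, 0, -0.2], [1, 0, 0, 0, 0, 0, -0.2], [0, 0, 0, 0, 0, 0, -0.2], [0, 0, 0, 0, 0, 0, -0.2]]]'

```text
time_s: 11.5
ee_pos: [0.4202, 0.2013, 0.1854]
ee_rot: [0.0, 0.707, 0.708, 0.0]
contact_force: [0.3, -0.6, -0.2]
opening: 0.0512
grasp_force: 0.0
```

```bash
python3 - <<'E'
from h import *
s=arm.sense(); np.save("s4.npy",s,allow_pickle=True); print(s["ee_pos"],s["ee_rot"],s["qpos"])
a=arm.camera("wrist"); b=arm.camera("scene")
L=cv2.resize(a[0:250,240:390],None,fx=2.4,fy=2.4,interpolation=cv2.INTER_CUBIC)
r=cv2.resize(b[170:260,330:450],(360,270),interpolation=cv2.INTER_CUBIC)
c=np.zeros((600,720,3),np.uint8); c[:,:360]=L; c[:270,360:]=r; cv2.imwrite("pics/w4c.png",c)
E
```

```text
[0.42022986 0.20127466 0.18542798] [8.24379766e-05 7.06570554e-01 7.07642597e-01 9.95376571e-07] [ 2.81195636e-01 -5.85426816e-02  1.74865611e+00 -1.44363098e-04
  1.45139772e+00  2.79696727e-01]
```

View pics/w4c.png

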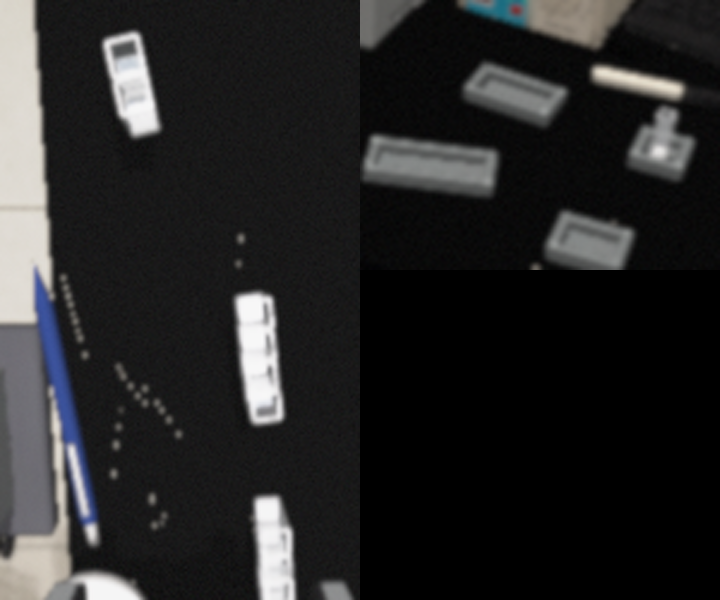

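Stand_1 now holds the cuvette upright. In the crop, strip_2's top spans (103,41) to (152,103) and strip_4's spans (235,296) to (283,420).

```bash
python3 - <<'E'
from h import *
s=np.load("s4.npy",allow_pickle=True).item(); np.set_printoptions(precision=4,suppress=True)
f=lambda c:px("wrist",(np.array(c)+.5)/2.4+[239.5,-.5],.045,s)
for c in ([(103,41),(139,33),(152,101),(118,108)],[(235,297),(270,293),(283,420),(250,424)]):
    p=f(c); v=(p[0]+p[1]-p[2]-p[3])/2; print(p,p.mean(0),np.degrees(np.arctan2(-v[0],v[1])),np.linalg.norm(v))
E
```

```text
[[0.3845 0.3562]
 [0.3977 0.3587]
 [0.402  0.3368]
 [0.3893 0.3344]] [0.3934 0.3465] 11.647667574463195 0.022314758405622307
[[0.4344 0.2661]
 [0.4486 0.2677]
 [0.456  0.215 ]
 [0.4419 0.2132]] [0.4452 0.2405] 8.053906821651424 0.05329566481500489
```

Request:
carry_out --increments '[[[0.96, -0.18, 0, 0, 0, 0, -0.2], [0.96, -0.18, 0, 0, 0, 0, -0.2], [0.96, -0.18, 0, 0, 0, 0, -0.2], [0.96, -0.18, 0, 0, 0, 0, -0.2], [0.95, -0.16, 0, 0, 0, 0, -0.2], [0, 0, 0.8, 0, 0, -6, -0.2], [0, 0, 0.8, 0, 0, -6, -0.2], [0, 0, 0.8, 0, 0, 0, -0.2], [0, 0, 0.8, 0, 0, 0, -0.2], [0, 0, 0, 0, 0, 0, -0.2], [0, 0, 0, 0, 0, 0, -0.2]]]'

```text
time_s: 12.7
ee_pos: [0.3945, 0.3442, 0.0899]
ee_rot: [-0.0, 0.63, 0.777, -0.0]
contact_force: [0.5, -0.7, 0.4]
opening: 0.0513
grasp_force: 0.0
```

Request:
carry_out --increments '[[[0.03, 0, 0.8, 0, 0, 0, -0.2], [0, 0, 0.8, 0, 0, 0, -0.2], [0, 0, 0.85, 0, 0, 0, -0.2], [0, 0, 0, 0, 0, 0, -0.2], [0, 0, 0, 0, 0, 0, 0.3], [0, 0, 0, 0, 0, 0, 1], [0, 0, 0, 0, 0, 0, 1], [0, 0, 0, 0, 0, 0, 1], [0, 0, 0, 0, 0, 0, 1], [0, 0, 0, 0, 0, 0, 1], [0, 0, 0, 0, 0, 0, 1]]]'

```text
time_s: 13.8
ee_pos: [0.3947, 0.3461, 0.0174]
ee_rot: [0.0, 0.629, 0.777, 0.001]
contact_force: [-1.3, -1.1, 9.6]
opening: 0.0113
grasp_force: 58.7
```

Request:
carry_out --increments '[[[0, 0, -0.9, 0, 0, 0, 1], [0, 0, -0.9, 0, 0, 0, 1], [0, 0, -0.9, 0, 0, 0, 1], [0, 0, -0.9, 0, 0, 0, 1], [0, 0, -0.9, 0, 0, 6, 1], [0, 0, 0, 0, 0, 6, 1], [-0.94, 0.076, 0, 0, 0, 0, 1], [-0.94, 0.076, 0, 0, 0, 0, 1], [-0.94, 0.076, 0, 0, 0, 0, 1], [-0.94, 0.076, 0, 0, 0, 0, 1], [-0.94, 0.076, 0, 0, 0, 0, 1], [-0.94, 0.076, 0, 0, 0, 0, 1], [-0.94, 0.076, 0, 0, 0, 0, 1], [-0.94, 0.076, 0, 0, 0, 0, 1], [-0.94, 0.076, 0, 0, 0, 0, 1], [-0.94, 0.076, 0, 0, 0, 0, 1], [-0.94, 0.076, 0, 0, 0, 0, 1], [-0.94, 0.076, 0, 0, 0, 0, 1]]]'

```text
time_s: 15.6
ee_pos: [0.4213, 0.006, 0.1517]
ee_rot: [0.001, 0.707, 0.707, 0.0]
contact_force: [0.6, -0.6, -0.3]
opening: 0.0115
grasp_force: 58.5
```

Request:
carry_out --increments '[[[-0.94, 0.076, 0, 0, 0, 0, 1], [-0.94, 0.076, 0, 0, 0, 0, 1], [-0.94, 0.076, 0, 0, 0, 0, 1], [-0.94, 0.076, 0, 0, 0, 0, 1], [-0.94, 0.076, 0, 0, 0, 0, 1], [-0.94, 0.076, 0, 0, 0, 0, 1], [-0.94, 0.076, 0, 0, 0, 0, 1], [-0.94, 0.076, 0, 0, 0, 0, 1], [-0.94, 0.076, 0, 0, 0, 0, 1], [-0.94, 0.076, 0, 0, 0, 0, 1], [-0.94, 0.076, 0, 0, 0, 0, 1], [-0.94, 0.076, 0, 0, 0, 0, 1], [0, 0, 0, 0, 0, -6, 1], [0, 0, 0, 0, 0, 0, 1], [0, 0, 0, 0, 0, 0, 1]]]'

```text
time_s: 17.1
ee_pos: [0.4486, -0.331, 0.1512]
ee_rot: [0.0, 0.67, 0.742, -0.0]
contact_force: [-0.8, 0.9, -0.1]
opening: 0.0113
grasp_force: 58.5
```

```bash
python3 - <<'E'
from h import *
s=arm.sense(); np.save("s5.npy",s,allow_pickle=True); print(s["ee_pos"],s["ee_rot"])
a=arm.camera("wrist"); cv2.imwrite("pics/w5c.png",cv2.resize(a[120:350,230:430],None,fx=2.5,fy=2.5,interpolation=cv2.INTER_CUBIC))
E
```

```text
[ 0.44863202 -0.33100948  0.15122822] [ 3.04276034e-04  6.70077604e-01  7.42290989e-01 -1.40323635e-06]
```

View pics/w5c.png

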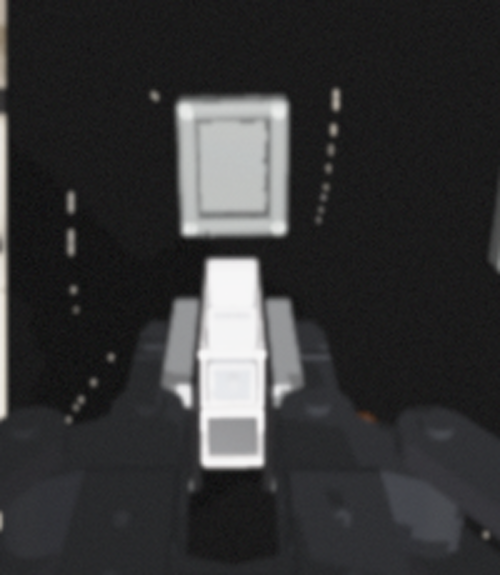

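```bash
python3 - <<'E'
from h import *
s=np.load("s5.npy",allow_pickle=True).item()
f=lambda c,z:px("wrist",(np.array(c)+.5)/2.5+[229.5,119.5],z,s)
p=f([(200,351),(265,351),(264,467),(202,467)],s["ee_pos"][2]+.0276);print(p,p.mean(0)-s["ee_pos"][:2]); p=f([(177,98),(289,97),(288,235),(184,235)],.014); print(p.mean(0))
E
```

```text
[[ 0.4409127  -0.31914566]
 [ 0.45288559 -0.31791214]
 [ 0.45572884 -0.34361183]
 [ 0.4435997  -0.34485964]] [-0.00035031 -0.00037284]
[ 0.44916284 -0.32964395]
```

Request:
carry_out --increments '[[[0.04, 0.02, 0.8, 0, 0, 0, 1], [0, 0, 0.8, 0, 0, 0, 1], [0, 0, 0.8, 0, 0, 0, 1], [0, 0, 0.8, 0, 0, 0, 1], [0, 0, 0.6, 0, 0, 0, 1], [0, 0, 0.3, 0, 0, 0, 1], [0, 0, 0.22, 0, 0, 0, 1], [0, 0, 0.03, 0, 0, 0, 1], [0, 0, 0, 0, 0, 0, 1]]]'

```text
time_s: 18.05
ee_pos: [0.4496, -0.3302, 0.021]
ee_rot: [0.001, 0.669, 0.743, -0.0]
contact_force: [0.7, 1.0, 0.2]
opening: 0.0114
grasp_force: 59.5
```

Request:
carry_out --increments '[[[0, 0, 0, 0, 0, 0, 0.7], [0, 0, 0, 0, 0, 0, 0.3], [0, 0, 0, 0, 0, 0, 0], [0, 0, 0, 0, 0, 0, -0.2], [0, 0, 0, 0, 0, 0, -0.2], [0, 0, 0, 0, 0, 0, -0.2], [0, 0, -0.5, 0, 0, 0, -0.2], [0, 0, -1, 0, 0, 0, -0.2], [0, 0, -1, 0, 0, 0, -0.2], [0, 0, -1, 0, 0, 0, -0.2], [0, 0, -1, 0, 0, 0, -0.2], [0, 0, 0, 0, 0, 6, -0.2], [0, 0, 0, 0, 0, 0, -0.2]]]'

```text
time_s: 19.35
ee_pos: [0.4492, -0.3302, 0.1558]
ee_rot: [0.001, 0.708, 0.706, -0.0]
contact_force: [0.2, -0.6, -0.3]
opening: 0.0514
grasp_force: 0.0
```

Request:
carry_out --increments '[[[1, -0.04, 0, 0, 0, 0, -0.2], [1, -0.04, 0, 0, 0, 0, -0.2], [1, -0.04, 0, 0, 0, 0, -0.2], [1, 0, 0, 0, 0, 0, -0.2], [1, 0, 0, 0, 0, 0, -0.2], [1, 0, 0, 0, 0, 0, -0.2], [1, 0, 0, 0, 0, 0, -0.2], [1, 0, 0, 0, 0, 0, -0.2], [1, 0, 0, 0, 0, 0, -0.2], [1, 0, 0, 0, 0, 0, -0.2], [1, 0, 0, 0, 0, 0, -0.2], [1, 0, 0, 0, 0, 0, -0.2], [1, 0, 0, 0, 0, 0, -0.2], [1, 0, 0, 0, 0, 0, -0.2], [1, 0, 0, 0, 0, 0, -0.2], [1, 0, 0, 0, 0, 0, -0.2], [1, 0, 0, 0, 0, 0, -0.2], [1, 0, 0, 0, 0, 0, -0.2], [1, 0, 0, 0, 0, 0, -0.2], [0, 0, 0, 0, 0, -7.5, -0.2]]]'

```text
time_s: 21.35
ee_pos: [0.4448, 0.2426, 0.1541]
ee_rot: [-0.001, 0.658, 0.753, -0.0]
contact_force: [0.2, -1.9, -0.8]
opening: 0.0514
grasp_force: 0.0
```

Request:
carry_out --increments '[[[0, 0, 0.8, 0, 0, 0, -0.2], [0, 0, 0.8, 0, 0, 0, -0.2], [0, 0, 0.8, 0, 0, 0, -0.2], [0, 0, 0, 0, 0, 0, -0.2], [0, 0, 0, 0, 0, 0, -0.2]]]'

```text
time_s: 21.85
ee_pos: [0.4453, 0.24, 0.0831]
ee_rot: [-0.0, 0.659, 0.752, -0.001]
contact_force: [1.0, 0.2, 0.0]
opening: 0.051
grasp_force: 0.0
```

Aligned over strip_4; lowering to z of about 0.017 and closing.

Request:
carry_out --increments '[[[0, 0, 0.8, 0, 0, 0, -0.2], [0, 0, 0.8, 0, 0, 0, -0.2], [0, 0, 0.63, 0, 0, 0, -0.2], [0, 0, 0, 0, 0, 0, -0.2], [0, 0, 0, 0, 0, 0, 0.3], [0, 0, 0, 0, 0, 0, 1], [0, 0, 0, 0, 0, 0, 1], [0, 0, 0, 0, 0, 0, 1], [0, 0, 0, 0, 0, 0, 1], [0, 0, 0, 0, 0, 0, 1], [0, 0, 0, 0, 0, 0, 1]]]'

```text
time_s: 22.95
ee_pos: [0.4463, 0.2403, 0.0178]
ee_rot: [0.001, 0.659, 0.752, 0.001]
contact_force: [-1.8, 0.2, 9.7]
opening: 0.0119
grasp_force: 59.5
```

Request:
carry_out --increments '[[[0, 0, -0.9, 0, 0, 0, 1], [0, 0, -0.9, 0, 0, 0, 1], [0, 0, -0.9, 0, 0, 0, 1], [0, 0, -0.9, 0, 0, 0, 1], [0, 0, -0.9, 0, 0, 8, 1], [-0.97, 0, 0, 0, 0, 0, 1], [-0.97, 0, 0, 0, 0, 0, 1], [-0.97, 0, 0, 0, 0, 0, 1], [-0.97, 0, 0, 0, 0, 0, 1], [-0.97, 0, 0, 0, 0, 0, 1], [-0.97, 0, 0, 0, 0, 0, 1], [-0.97, 0, 0, 0, 0, 0, 1], [-0.97, 0, 0, 0, 0, 0, 1], [-0.97, 0, 0, 0, 0, 0, 1], [-0.97, 0, 0, 0, 0, 0, 1], [-0.97, 0, 0, 0, 0, 0, 1], [-0.97, 0, 0, 0, 0, 0, 1], [-0.97, 0, 0, 0, 0, 0, 1], [-0.97, 0, 0, 0, 0, 0, 1], [-0.97, 0, 0, 0, 0, 0, 1]]]'

```text
time_s: 24.95
ee_pos: [0.4416, -0.1978, 0.1522]
ee_rot: [0.001, 0.71, 0.704, 0.0]
contact_force: [0.0, 0.2, -0.2]
opening: 0.012
grasp_force: 58.4
```

Request:
carry_out --increments '[[[0, 0.74, 0, 0, 0, 0, 1], [0, 0.74, 0, 0, 0, 0, 1], [0, 0.74, 0, 0, 0, 0, 1], [0, 0.74, 0, 0, 0, 0, 1], [0, 0.74, 0, 0, 0, 0, 1], [0, 0.74, 0, 0, 0, 0, 1], [0, 0.74, 0, 0, 0, 0, 1], [0, 0, 0, 0, 0, 0, 1], [0, 0, 0, 0, 0, 0, 1], [0, 0, 0, 0, 0, 0, 1]]]'

```text
time_s: 25.95
ee_pos: [0.5965, -0.1978, 0.1516]
ee_rot: [0.0, 0.71, 0.704, -0.0]
contact_force: [-0.6, 0.5, -1.0]
opening: 0.0118
grasp_force: 58.6
```

```bash
python3 - <<'E'
from h import *
s=arm.sense(); np.save("s6.npy",s,allow_pickle=True); print(s["ee_pos"],s["ee_rot"])
a=arm.camera("wrist"); cv2.imwrite("pics/w6c.png",cv2.resize(a[80:360,200:440],None,fx=2,fy=2,interpolation=cv2.INTER_CUBIC))
E
```

```text
[ 0.59650855 -0.19784029  0.15163512] [ 8.54686057e-05  7.10204334e-01  7.03995593e-01 -1.93020355e-05]
```

View pics/w6c.png

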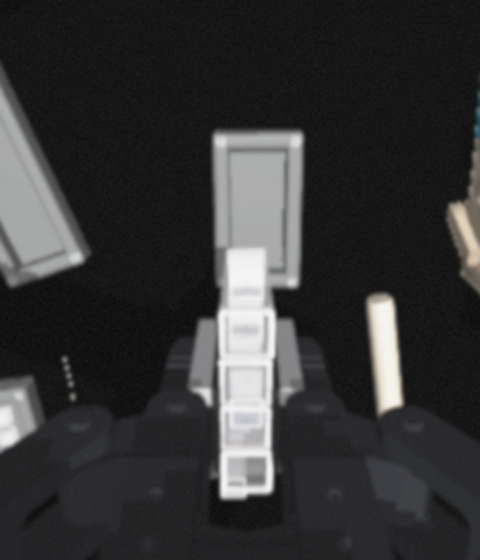

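```bash
python3 - <<'E'
from h import *
s=np.load("s6.npy",allow_pickle=True).item()
f=lambda c,z:px("wrist",(np.array(c)+.5)/2+[199.5,79.5],z,s)
p=f([(219,309),(274,309),(272,493),(221,496)],s["ee_pos"][2]+.0272);print(p,p.mean(0)-s["ee_pos"][:2]); p=f([(214,133),(303,131),(299,286),(217,286)],.014); print(p.mean(0))
E
```

```text
[[ 0.5902153  -0.17233181]
 [ 0.60258799 -0.1724319 ]
 [ 0.60249015 -0.22359384]
 [ 0.58954924 -0.22442823]] [-0.00029789 -0.00035616]
[ 0.60268496 -0.19552114]
```

Request:
carry_out --increments '[[[0.07, 0.19, 0.5, 0, 0, 0, 1], [0, 0, 0.8, 0, 0, 0, 1], [0, 0, 0.8, 0, 0, 0, 1], [0, 0, 0.8, 0, 0, 0, 1], [0, 0, 0.8, 0, 0, 0, 1], [0, 0, 0.4, 0, 0, 0, 1], [0, 0, 0.22, 0, 0, 0, 1], [0, 0, 0.02, 0, 0, 0, 1], [0, 0, 0, 0, 0, 0, 1], [0, 0, 0, 0, 0, 0, 1]]]'

```text
time_s: 27.0
ee_pos: [0.603, -0.1958, 0.0218]
ee_rot: [0.0, 0.71, 0.704, 0.0]
contact_force: [-2.7, 2.3, 5.8]
opening: 0.0117
grasp_force: 59.4
```

Request:
carry_out --increments '[[[0, 0, 0, 0, 0, 0, 0.7], [0, 0, 0, 0, 0, 0, 0.3], [0, 0, 0, 0, 0, 0, 0], [0, 0, 0, 0, 0, 0, -0.2], [0, 0, 0, 0, 0, 0, -0.2], [0, 0, 0, 0, 0, 0, -0.2], [0, 0, -0.5, 0, 0, 0, -0.2], [0, 0, -1, 0, 0, 0, -0.2], [0, 0, -1, 0, 0, 0, -0.2], [0, 0, -1, 0, 0, 0, -0.2], [0, 0, -1, 0, 0, 0, -0.2], [0, 0, 0, 0, 0, 0, -0.2], [0, 0, 0, 0, 0, 0, -0.2]]]'

```text
time_s: 28.3
ee_pos: [0.603, -0.1958, 0.1573]
ee_rot: [0.001, 0.71, 0.704, 0.0]
contact_force: [-0.4, 0.3, -0.5]
opening: 0.0511
grasp_force: 0.0
```

Request:
carry_out --increments '[[[0, -0.8, 0, 0, 0, -0.5, -0.2], [0, -0.8, 0, 0, 0, 0, -0.2], [0, -0.8, 0, 0, 0, 0, -0.2], [0, -0.8, 0, 0, 0, 0, -0.2], [0, -0.8, 0, 0, 0, 0, -0.2], [0, -0.8, 0, 0, 0, 0, -0.2], [0.97, 0, 0, 0, 0, 0, -0.2], [0.97, 0, 0, 0, 0, 0, -0.2], [0.97, 0, 0, 0, 0, 0, -0.2], [0.97, 0, 0, 0, 0, 0, -0.2], [0.97, 0, 0, 0, 0, 0, -0.2], [0.97, 0, 0, 0, 0, 0, -0.2], [0.97, 0, 0, 0, 0, 0, -0.2], [0.97, 0, 0, 0, 0, 0, -0.2], [0.97, 0, 0, 0, 0, 0, -0.2], [0.97, 0, 0, 0, 0, 0, -0.2], [0.97, 0, 0, 0, 0, 0, -0.2], [0, 0, 0, 0, 0, -4.5, -0.2], [0, 0, 0.8, 0, 0, 0, -0.2], [0, 0, 0.8, 0, 0, 0, -0.2]]]'

```text
time_s: 30.3
ee_pos: [0.4585, 0.1248, 0.107]
ee_rot: [-0.0, 0.678, 0.735, -0.0]
contact_force: [0.3, 0.3, 0.1]
opening: 0.0509
grasp_force: 0.0
```

Request:
carry_out --increments '[[[0, 0, 0.8, 0, 0, 0, -0.2], [0, 0, 0, 0, 0, 0, -0.2], [0, 0, 0, 0, 0, 0, -0.2]]]'

```text
time_s: 30.6
ee_pos: [0.4585, 0.1245, 0.0841]
ee_rot: [-0.0, 0.679, 0.734, -0.001]
contact_force: [-0.6, -0.5, 0.1]
opening: 0.0514
grasp_force: 0.0
```

Request:
carry_out --increments '[[[0.03, 0, 0.8, 0, 0, 0, -0.2], [0, 0, 0.8, 0, 0, 0, -0.2], [0, 0, 0.65, 0, 0, 0, -0.2], [0, 0, 0, 0, 0, 0, -0.2], [0, 0, 0, 0, 0, 0, 0.3], [0, 0, 0, 0, 0, 0, 1], [0, 0, 0, 0, 0, 0, 1], [0, 0, 0, 0, 0, 0, 1], [0, 0, 0, 0, 0, 0, 1], [0, 0, 0, 0, 0, 0, 1], [0, 0, 0, 0, 0, 0, 1]]]'

```text
time_s: 31.7
ee_pos: [0.4596, 0.1256, 0.018]
ee_rot: [0.001, 0.679, 0.734, 0.001]
contact_force: [-0.5, -0.3, 8.5]
opening: 0.0118
grasp_force: 59.1
```

Request:
carry_out --increments '[[[0, 0, -0.9, 0, 0, 0, 1], [0, 0, -0.9, 0, 0, 0, 1], [0, 0, -0.9, 0, 0, 0, 1], [0, 0, -0.9, 0, 0, 0, 1], [0, 0, -0.9, 0, 0, 4.6, 1], [-0.92, 0.03, 0, 0, 0, 0, 1], [-0.92, 0.03, 0, 0, 0, 0, 1], [-0.92, 0.03, 0, 0, 0, 0, 1], [-0.92, 0.03, 0, 0, 0, 0, 1], [-0.92, 0.03, 0, 0, 0, 0, 1], [-0.92, 0.03, 0, 0, 0, 0, 1], [-0.92, 0.03, 0, 0, 0, 0, 1], [-0.92, 0.03, 0, 0, 0, 0, 1], [-0.92, 0.03, 0, 0, 0, 0, 1], [-0.92, 0.03, 0, 0, 0, 0, 1], [-0.92, 0.03, 0, 0, 0, 0, 1], [0, 0, 0, 0, 0, -7, 1], [0, 0, 0, 0, 0, -7, 1], [0, 0, 0, 0, 0, -5.7, 1], [0, 0, 0, 0, 0, 0, 1]]]'

```text
time_s: 33.7
ee_pos: [0.4682, -0.1783, 0.1523]
ee_rot: [0.0, 0.576, 0.818, 0.0]
contact_force: [0.6, 0.6, 0.4]
opening: 0.0118
grasp_force: 58.4
```

Request:
carry_out --increments '[[[0, 0, 0, 0, 0, 0, 1], [0, 0, 0, 0, 0, 0, 1]]]'

```text
time_s: 33.9
ee_pos: [0.4681, -0.1781, 0.1518]
ee_rot: [0.0, 0.577, 0.816, -0.0]
contact_force: [-0.3, -0.3, 0.1]
opening: 0.0116
grasp_force: 58.4
```

```bash
python3 - <<'E'
from h import *
s=arm.sense(); np.save("s7.npy",s,allow_pickle=True); print(s["ee_pos"],s["ee_rot"],R.from_quat(s["ee_rot"],scalar_first=True).as_matrix()[:2,0])
a=arm.camera("wrist"); cv2.imwrite("pics/w7c.png",cv2.resize(a[80:380,200:440],None,fx=2,fy=2,interpolation=cv2.INTER_CUBIC))
E
```

```text
[ 0.46810969 -0.17813304  0.15179858] [ 1.60103342e-04  5.77401002e-01  8.16460689e-01 -5.42521495e-06] [-0.33321611  0.94285044]
```

View pics/w7c.png

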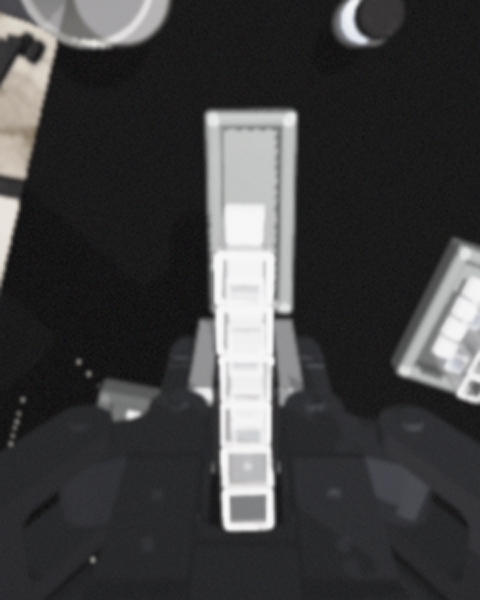

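```bash
python3 - <<'E'
from h import *
s=np.load("s7.npy",allow_pickle=True).item()
f=lambda c,z:px("wrist",(np.array(c)+.5)/2+[199.5,79.5],z,s)
M=rot(s["ee_rot"])[:2,:2]
p=f([(214,252),(274,252),(273,527),(223,529)],s["ee_pos"][2]+.027);q=f([(205,112),(297,112),(293,312),(211,312)],.014)
print((p-s["ee_pos"][:2])@M,(p.mean(0)-s["ee_pos"][:2])@M,(q-s["ee_pos"][:2])@M,(q.mean(0)-s["ee_pos"][:2])@M,([.4713,-.179]-s["ee_pos"][:2])@M)
E
```

```text
[[ 0.03919842 -0.00737914]
 [ 0.03920849  0.0056884 ]
 [-0.03659858  0.00670072]
 [-0.03726482 -0.00630124]] [ 0.00113588 -0.00032281] [[ 0.05341364 -0.0202599 ]
 [ 0.05345183  0.02475774]
 [-0.05415661  0.02574162]
 [-0.05418961 -0.01928252]] [-0.00037019  0.00273924] [-0.00188047  0.0027191 ]
```

Request:
carry_out --increments '[[[-0.07, 0.1, 0.5, 0, 0, 0, 1], [0, 0, 0.8, 0, 0, 0, 1], [0, 0, 0.8, 0, 0, 0, 1], [0, 0, 0.8, 0, 0, 0, 1], [0, 0, 0.8, 0, 0, 0, 1], [0, 0, 0.4, 0, 0, 0, 1], [0, 0, 0.21, 0, 0, 0, 1], [0, 0, 0.02, 0, 0, 0, 1], [0, 0, 0, 0, 0, 0, 1], [0, 0, 0, 0, 0, 0, 1]]]'

```text
time_s: 34.95
ee_pos: [0.472, -0.1793, 0.0222]
ee_rot: [0.0, 0.577, 0.817, 0.0]
contact_force: [-0.6, -0.5, 0.3]
opening: 0.0113
grasp_force: 58.5
```

Request:
carry_out --increments '[[[0, 0, 0, 0, 0, 0, 0.7], [0, 0, 0, 0, 0, 0, 0.3], [0, 0, 0, 0, 0, 0, 0], [0, 0, 0, 0, 0, 0, -0.2], [0, 0, 0, 0, 0, 0, -0.2], [0, 0, 0, 0, 0, 0, -0.2], [0, 0, -0.5, 0, 0, 0, -0.2], [0, 0, -1, 0, 0, 0, -0.2], [0, 0, -1, 0, 0, 0, -0.2], [0, 0, -1, 0, 0, 0, -0.2], [0, 0, -1, 0, 0, 0, -0.2], [0, 0, -1, 0, 0, 0, -0.2], [0, 0, -1, 0, 0, 0, -0.2], [0, 0, 0, 0, 0, 0, -0.2], [0, 0, 0, 0, 0, 0, -0.2]]]'

```text
time_s: 36.45
ee_pos: [0.4717, -0.1792, 0.2167]
ee_rot: [0.0, 0.576, 0.817, 0.0]
contact_force: [1.0, -1.0, -1.4]
opening: 0.0513
grasp_force: 0.0
```

```bash
python3 - <<'E'
from h import *
b=arm.camera("scene"); cv2.imwrite("pics/end.png",cv2.resize(b[160:280,290:490],None,fx=4,fy=4,interpolation=cv2.INTER_CUBIC))
E
```

```text
(no output)
```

View pics/end.png

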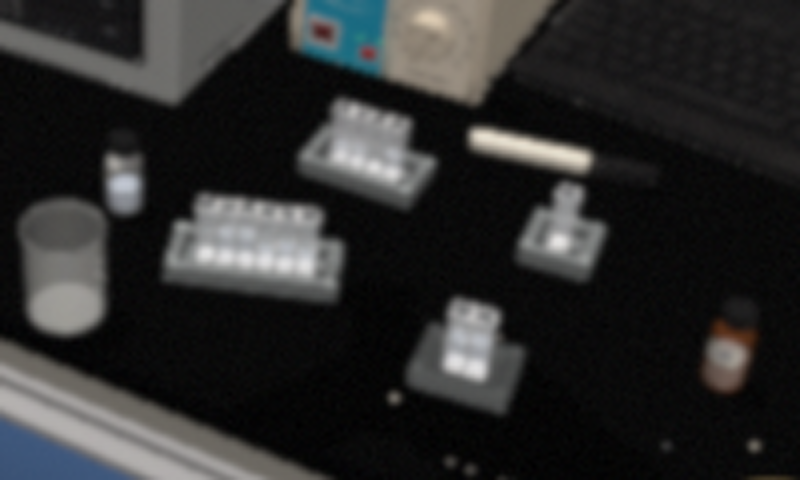

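All four stand upright in their stands and both vials are still standing where they were, so I'm handing in.

```bash
python3 -c "
from bench import arm
print(arm.job_done())"
```

```text
the job is handed in; nothing more can be done
None
```

The single cuvette and the two-, four- and six-cell strips stand upright in their matching stands, placed in that order, the vials were left in place, and the job was handed in at about 36.5 s; I viewed 15 pictures, one over the limit of 14.

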